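Re-zero the coffee grinder's burrs and set it five clicks open

TASK

Set the coffee grinder for the moka pot: turn the adjusting knob gently clockwise until the burrs just touch, without jamming them, then open it anticlockwise by exactly five clicks counted from there. Only then press the start button fully down to try it, let it spring back, and leave everything else where it stands.

Things in the scene. Friction and masses are not known exactly. Their poses are not given: they have to be found in the camera images.
- grinder: Aluminium electric burr grinder, fixed. Origin on the worktop right below the knob's axis, z up, its front to its own -x. Its head's flat top is 200 mm above the worktop, 115 mm wide (y), from 110 mm ahead (-x) to 152 mm behind (+x) the knob's axis. On it from front to back: start button, knob, clear bean hopper (71 mm across, centred 106 mm behind the knob, 67 mm high).
- knob_mid (a point): Point on the upright axis of the adjusting knob, fixed to the grinder, 19 mm above the head's top. The knob: plain round black fluted cylinder with a bright metal top, 40 mm across, its body from 6 to 32 mm above the head's top, with no pointer or scale. Clockwise from above closes the burrs, anticlockwise opens them. At the start it stands about 2 to 4 clicks open.
- knob_top (a point): Centre of the knob's flat top, 13 mm above knob_mid. How it feels: even clicks, 10 to 25 degrees apart; about 0.1 N m holds it back leaving each, fades half-way and pulls ahead as much into the next, flipping sharply at the click; let go, it settles in the nearest click. Held off-centre, the fingers drag and blur this. Clockwise, the burrs touch just past the zero click: no more clicks.
- burr_gap (a joint): Gap of the burrs inside the head (m): 0 at the zero click, 0.05 mm more a click; out of sight, its reading far too coarse to count clicks by. Where the burrs touch, the moment grows by about 2 N m per rad, past 0.2 N m; over about 0.3 N m jams them. Let go there, the knob springs back to the zero click, from which the five are counted.
- start_top (a point): centre of the top of the black round start button, 20 mm across, on the head's top 80 mm ahead of the knob's axis. It is pressed straight down, 5 mm to its stop, with about 5 N, and springs back.
- start (a joint): travel of the start button (m): 0 up, 0.005 fully down.
- catch_cup_mid (a point): steel cup under the chute at the grinder's front, 58 mm across and 80 mm high, point half-way up. To be left alone.
- tin_mid (a point): coffee tin with a black lid, 86 mm across and 119 mm high, beside the grinder, point half-way up. To be left alone.
- mug_mid (a point): white mug, 80 mm across and 90 mm high, handle at its +y, beside the grinder, point half-way up. To be left alone.
- brush_mid (a point): small cleaning brush lying on the worktop, 132 x 24 x 22 mm, along its x, point at its middle. To be left alone.

How it is judged:
By the outcome, as a careful person would: the job done as asked, in the order asked, and still so for the second after the job is handed in, with the robot touching nothing.
It also fails if it takes over 72 s, if anything falls off the work surface, if the arm or the gripper's body presses on something with over 40 N, if the wrist force passes 120 N, or if a joint passes its speed limit or range.

ROBOT

A 6-joint arm with a two-finger parallel gripper is mounted at the origin on the work surface. World frame = base frame: x ahead of the robot, y to its left, z up, the work surface at z = 0. Lengths are in mm, angles in rad, forces in N, time in s.
With the tool pointing down it reaches from about 250 to 800 mm from the base axis. Payload 8.5 kg.
Tool frame: the origin (TCP) lies at the very end of the fingers, on their centre line; the grasp point (between the pads) lies 19 mm behind it (ctrl.grip_point_offset is the z of the grasp point in the tool frame, in mm); z points along the fingers, y is the line along which they close (so a half turn about z gives the same grasp; the last joint's range is limited). The gripper opens to 85 mm and grips with 20 to 120 N. Pads are 22 mm wide; open, the fingers measure 114 mm over their backs; the gripper's body (76 mm by 85 mm) begins 54 mm behind the grasp point. The pads swing forward as they close: fully open they stand 13 mm farther back than shut.
Start: joints at [-1.115, 0.238, -0.013, 1.319, 0, 1.571], TCP at [231.074, -471.364, 231.276] pointing down, gripper open.
Joint ranges: [-2.66, 2.66], [-1.03, 1.9], [-1.14, 1.46], [-1.82, 2.27], [-1.45, 1.34], [-3.14, 3.14]. Speed limits (rad/s): [2.22, 2.22, 2.79, 3.14, 3.14, 3.14].

INTERFACE

Orientations are given as a unit quaternion [x, y, z, w].
In Python, from plant import ctrl, read_camera, camera_params gives the robot as it stands.
- The arm moves only by the shell command python3 -m crank 'ROWS' [FORCE]. ROWS is JSON, a list of rows, each an object with "translation": the shift along the tool's x, y, z in m, a list of three; "turn": the turn, a rotation vector about the tool's x, y, z in rad, a list of three; "hand": the opening, from 0 (shut) to 1 (fully open). A call has 1 to 8 rows; each row is the pose to reach, as a shift and turn from the pose commanded when the call began, along the tool's axes at that moment; what a row does not reach only later rows make up. A row lasts 1/8 s, in which the tool goes at most 62.5 mm and 10.7 degrees, less where a joint would pass 70% of its speed; a pose out of reach is approached as far as the arm can. A call with a gripper value outside its range is refused whole. The fingers move at their own pace and stop on an object; FORCE is the grip in N (left out, the last holds). Time passes only in rows, so rows that repeat a pose let the fingers close. It gives the time, the measured TCP pose, the force, the opening and the grip force at its end, in the units of the state.
- ctrl.sense(): the state, without advancing time (a new reading comes with each control period).
- read_camera(name): name is "side" or "top"; returns the picture (400x640x3 uint8, red, green, blue); there is no depth.
- camera_params(name): a dict with "K" (3x3 intrinsics, pixels), "k1" (the pictures are not rectified: a ray, as slopes to the right and down, at radius r is drawn at 1 + k1 r^2 times it, then the intrinsics apply), "extrinsics" (4x4, takes a point from world to camera coordinates). Camera axes: x right, y up, looking along -z (the intrinsics and any distortion apply to the point x, -y, -z); pixel columns grow to the right and rows downward; lengths in mm; the calibration is good to about 2 mm. A picture is of the moment at which its call begins. camera_params takes no time and is no camera call.
- ctrl.finish_job(): hands the job in; it is judged then, once.
The state is a dict: "clock": time; "q": joint angles; "qvel": joint speeds; "effort": joint torques, N m; "ee_pos": TCP position; "eef_rot": TCP orientation; "ft_force": force on the tool from outside, world axes, zero at the start; "wrist_torque": the same for the moment, N m; "finger_gap": finger opening in mm; "grip_force": force on a finger pad.
Only numpy, scipy, OpenCV 4.12 (cv2) and the standard library are available. Lean on these libraries where they do the work, as an engineer would, in place of code of your own. Each camera call takes 0.05 s, during which the arm holds its last target. There are 200 camera calls.

## Working session

There is one attempt and no reset: what is moved stays moved. The work goes in short steps, Python scripts to look and compute and a shell command to move; the robot and the scene stay as the last step left them, time stands still between calls to the robot, and variables do not carry over. Pictures are saved under pics/ and viewed, at most 10 in all, crops included, and the job is handed in when it is done.

```bash
ls; mkdir -p pics; python3 - <<'E'
from plant import ctrl, read_camera, camera_params
import cv2
for n in("side","top"):
    cv2.imwrite(f"pics/{n}0.png",read_camera(n)[:,:,::-1]); p=camera_params(n); print(n,p)
print(ctrl.sense(), ctrl.grip_point_offset)
E
```

```text
pics
side {'K': array([[423.87249202,   0.        , 322.82836236],
       [  0.        , 423.87249202, 193.81124316],
       [  0.        ,   0.        ,   1.        ]]), 'k1': -0.0880312132525212, 'extrinsics': array([[-9.98166467e-01, -5.71810520e-02, -1.98502013e-02,
         5.47641396e+02],
       [ 1.37162286e-02, -5.33099437e-01,  8.45941402e-01,
        -1.09316444e+02],
       [-5.89539504e-02,  8.44118071e-01,  5.32906290e-01,
        -9.71246334e+02],
       [ 0.00000000e+00,  0.00000000e+00,  0.00000000e+00,
         1.00000000e+00]])}
top {'K': array([[395.31912369,   0.        , 317.87817527],
       [  0.        , 395.31912369, 201.92019168],
       [  0.        ,   0.        ,   1.        ]]), 'k1': -0.04034165098855448, 'extrinsics': array([[ 1.44015899e-01, -9.89560493e-01,  5.42686419e-03,
        -4.48870734e+01],
       [ 9.66579276e-01,  1.41842477e-01,  2.13553776e-01,
        -5.96323112e+02],
       [-2.12094140e-01, -2.55096447e-02,  9.76916237e-01,
        -7.32442294e+02],
       [ 0.00000000e+00,  0.00000000e+00,  0.00000000e+00,
         1.00000000e+00]])}
{'clock': 0.1, 'q': array([-1.11500992e+00,  2.38705858e-01, -1.41249808e-02,  1.31916245e+00,
        3.51354945e-06,  1.57077086e+00]), 'qvel': array([ 2.36276601e-03, -1.56424707e-03,  2.42931936e-03,  5.17395266e-04,
        5.09041194e-06,  1.00353456e-03]), 'effort': array([-5.88933144e-04, -5.39723003e+01,  3.46996987e+01,  1.35136404e-02,
        1.15167515e-05,  3.56661576e-05]), 'ee_pos': array([ 230.94221624, -471.10458993,  230.76723138]), 'eef_rot': array([ 9.74141484e-01,  2.25938067e-01, -1.33492937e-04, -5.83403347e-04]), 'ft_force': array([0.78898141, 0.89378182, 0.01117079]), 'wrist_torque': array([0.03230209, 0.00937861, 0.00474719]), 'grip_force': 0.0, 'finger_gap': 85.0730126310634} -18.700000000000003
```

View pics/side0.png

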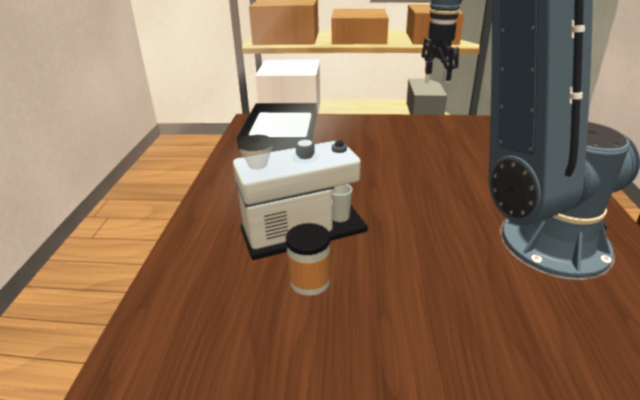

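View pics/top0.png

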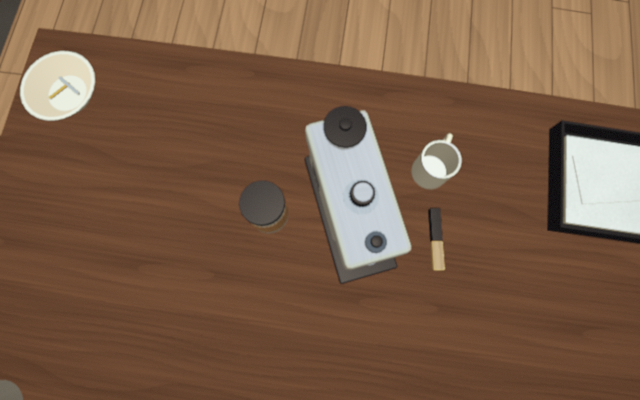

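The side view shows the grinder with its knob at about (305,148), the button at (339,147) and the tin in front. The top view shows the knob at (362,193), the button at (376,241) and the hopper at (345,127). I'll zoom in for the exact outlines.

```bash
python3 - <<'E'
import cv2,numpy as np
s=cv2.imread("pics/side0.png")[130:180,265:365]; t=cv2.imread("pics/top0.png")[165:265,320:420]
a=cv2.resize(s,None,fx=5,fy=5,interpolation=0); b=cv2.resize(t,None,fx=3,fy=3,interpolation=0)
o=np.zeros((550,500,3),np.uint8); o[:250]=a; o[250:,:300]=b
cv2.imwrite("pics/crop0.png",o)
g=cv2.cvtColor(cv2.imread("pics/top0.png"),6)
print(g[180:208,346:380:1][::2,::2])
g=cv2.cvtColor(cv2.imread("pics/side0.png"),6)
print(g[138:160,294:318:2]);print(g[138:156,328:352:2])
E
```

```text
[[206 206 205 201 202 194 171 158 152 153 172 199 206 205 208 208 206]
 [205 204 200 194 175 132  90 118 135 127 106 127 174 203 207 209 206]
 [204 197 196 174  95 128 186 204 205 205 197 156  94 171 205 208 206]
 [196 192 188 115 110 195 207 206 205 205 206 202 157 101 185 207 206]
 [194 192 153  74 169 204 203 202 202 202 202 202 196 113 130 199 208]
 [194 188 111  85 184 202 202 202 202 201 201 203 203 159 111 189 207]
 [196 178  73  91 187 204 204 204 204 205 205 205 205 165 100 189 203]
 [197 177  69  80 181 205 204 203 204 203 204 205 203 152  95 187 200]
 [198 173  63  66 134 202 205 204 206 205 205 206 194 109 121 194 200]
 [197 191 109  41  85 164 204 207 205 205 205 200 150  72 152 196 200]
 [198 196 146  44  52  88 141 174 191 186 173 123  74 107 189 197 201]
 [197 198 189 105  31  44  68  86 101  95  83  60  86 168 196 196 204]
 [197 198 195 181 112  43  30  39  37  42  36  75 176 198 197 198 205]
 [201 199 197 193 190 158 120  88  83 107 139 177 195 199 197 204 206]]
[[112 112 112 112 113 118 113 107 102 111 121 120]
 [110 109 111 122 141 154 152 139 114 112 120 118]
 [1
[... 1236 characters left out ...]
187  76  60  55  57  85  86  84  78]
 [238 237 224 149  61  55  52  51  90  91  84  79]
 [240 238 187 105  53  49  47  46  92  95  84  79]
 [240 236 150  98  55  48  45  54  96 101  88  79]
 [241 234 129 105  72  59  58  76 103 107 117  80]
 [241 235 117 104  94  88  87  94  98 114 171  93]
 [241 235 107  92  97  99  97  94  84 121 216 128]
 [241 235 112  75  84  86  84  81  68 128 234 183]
 [241 236 137  72  73  73  72  70  69 159 239 225]
 [241 240 187 104  76  72  71  76 115 209 242 239]
 [242 242 227 181 133 122 117 134 196 235 243 241]
 [241 241 239 230 216 209 203 215 233 241 242 242]
 [241 242 242 241 239 237 236 238 241 242 243 243]
 [242 242 242 242 241 241 241 242 243 243 244 243]]
```

View pics/crop0.png

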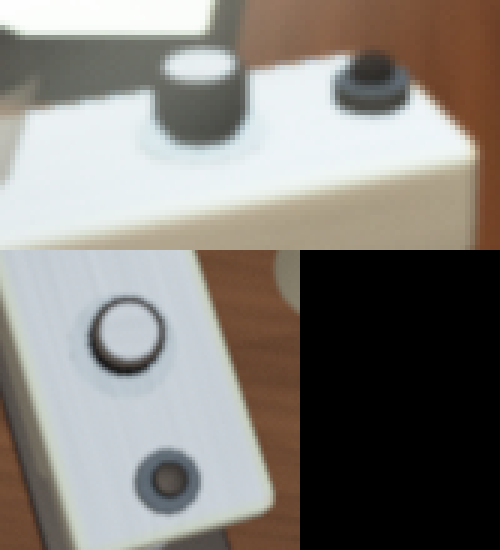

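The crops show the bright knob disc clearly in both views (top about (363,191.5), side about (305,143)). They also show the dark button cap on its grey collar (top about (376,242)).

```bash
cat > h.py <<'E'
import numpy as np,cv2
from plant import camera_params
def ray(n,u,v):
    p=camera_params(n); K,E=p["K"],p["extrinsics"]
    x=cv2.undistortPoints(np.array([[[u,v]]],float),K,np.array([p["k1"],0,0,0,0.]))[0,0]
    R=E[:3,:3]; d=R.T@np.array([x[0],-x[1],-1]); return -R.T@E[:3,3], d/np.linalg.norm(d)
def plane(n,u,v,z):
    o,d=ray(n,u,v); return o+d*(z-o[2])/d[2]
def tri(a,b):
    (o,d),(p,e)=ray("top",*a),ray("side",*b)
    s=np.linalg.lstsq(np.c_[d,-e],p-o,rcond=None)[0]; q,r=o+d*s[0],p+e*s[1]
    return (q+r)/2,np.linalg.norm(q-r)
def blob(img,mask,box):
    x0,y0,x1,y1=box; n,l,st,c=cv2.connectedComponentsWithStats(mask[y0:y1,x0:x1].astype(np.uint8))
    return [(st[i].tolist(),(c[i]+[x0,y0]).round(2).tolist()) for i in range(1,n) if st[i][4]>8]
E
python3 - <<'E'
from h import *
t=cv2.imread("pics/top0.png",0); s=cv2.imread("pics/side0.png",0)
print("knob top",blob(t,t>150,(351,181,376,204)),"side",blob(s,s>165,(297,138,314,148)))
print("btn top",blob(t,t<100,(364,230,390,254)),blob(t,t<150,(364,230,390,254)),"side",blob(s,s<66,(330,138,350,150)))
print("hop",blob(t,t<90,(320,100,370,150)))
E
```

```text
knob top [([0, 0, 6, 6, 18], [352.61, 182.44]), ([17, 0, 8, 23, 60], [373.43, 190.32]), ([3, 2, 19, 19, 284], [362.7, 191.59])] side [([1, 2, 14, 6, 74], [304.36, 142.5])]
btn top [([5, 4, 15, 15, 169], [376.3, 241.23])] [([1, 1, 22, 22, 368], [375.42, 241.86])] side [([6, 3, 8, 6, 37], [339.24, 143.59])]
hop [([0, 0, 50, 48, 1889], [343.63, 120.76])]
```

```bash
python3 - <<'E'
from h import *
from plant import ctrl
from scipy.spatial.transform import Rotation as R
k,e=tri((362.7,191.6),(304.4,142.6)); print("knob",k,e)
b,e=tri((376.3,241.4),(339.2,142.3)); print("btn",b,e)
kz=plane("top",362.7,191.6,232); bz=plane("top",376.3,241.3,k[2]-24); print(kz,bz, np.linalg.norm(bz[:2]-kz[:2]))
print("yaw+x deg",np.degrees(np.arctan2(*(kz-bz)[1::-1])))
# head edge direction from top picture, long right side
t=cv2.imread("pics/top0.png",0)
s=ctrl.sense(); r=R.from_quat(s["eef_rot"]); print(r.as_matrix().round(3))
P=np.array([k[0],k[1],k[2]+28]); print("shift tool to 28 over top (m)", r.inv().apply(P-s["ee_pos"])/1000)
for n,uv in dict(tin=(263,203),mug=(437,163)).items(): print(n,plane("top",*uv,100))
E
```

```text
knob [586.50679854 -30.89056679 230.56447792] 2.09988818886647
btn [512.49345774 -63.35636576 216.34098018] 1.8804570019253024
[587.21681182 -30.80013369 232.        ] [514.94300153 -64.7204914  206.56447792] 79.83792532587061
yaw+x deg 25.142132580554545
[[ 0.898  0.44  -0.001]
 [ 0.44  -0.898  0.001]
 [ 0.    -0.001 -1.   ]]
shift tool to 28 over top (m) [ 0.51304139 -0.23878652 -0.02750963]
tin [571.4214406  144.99913754 100.        ]
mug [ 701.05113324 -180.91751491  100.        ]
```

```bash
cat > m.py <<'E'
from plant import ctrl
import numpy as np
from scipy.spatial.transform import Rotation as R
s=ctrl.sense(); r=R.from_quat(s["eef_rot"]); M=r.as_matrix()
f=r.inv().apply(s["ft_force"])
print(f"t{s['clock']:.2f} p{s['ee_pos'].round(2)} yaw{np.degrees(np.arctan2(M[1,0],M[0,0])):.2f} q1 {s['q'][0]:.3f} q6 {s['q'][5]:.3f} Fw{s['ft_force'].round(2)} Ft{f.round(2)} Tz{s['wrist_torque'][2]:.4f} gap{s['finger_gap']:.2f} g{s['grip_force']:.1f}")
E
python3 -m crank '[{"translation":[0,0,-0.06],"turn":[0,0,0],"hand":1},{"translation":[0.06,-0.03,-0.06],"turn":[0,0,0],"hand":1},{"translation":[0.11,-0.055,-0.06],"turn":[0,0,0],"hand":1},{"translation":[0.16,-0.08,-0.06],"turn":[0,0,0],"hand":1},{"translation":[0.21,-0.105,-0.06],"turn":[0,0,0],"hand":1},{"translation":[0.26,-0.13,-0.06],"turn":[0,0,0],"hand":1}]' 20
python3 m.py
python3 -m crank '[{"translation":[0.05,-0.022,0],"turn":[0,0,0],"hand":1},{"translation":[0.1,-0.043,0],"turn":[0,0,0],"hand":1},{"translation":[0.15,-0.065,0],"turn":[0,0,0],"hand":1},{"translation":[0.2,-0.087,0],"turn":[0,0,0],"hand":1},{"translation":[0.2534,-0.1085,0.01],"turn":[0,0,0],"hand":1},{"translation":[0.2534,-0.1085,0.02],"turn":[0,0,0],"hand":1},{"translation":[0.2534,-0.1085,0.02],"turn":[0,0,0],"hand":1}]'
python3 m.py
```

```text
clock: 0.85
ee_pos: [408.0, -238.6, 291.2]
eef_rot: [0.974, 0.226, -0.0, -0.0]
ft_force: [0.9, 0.3, -0.4]
finger_gap: 85.5
grip_force: 0.0
t0.85 p[ 408.05 -238.58  291.15] yaw26.11 q1 -0.529 q6 2.157 Fw[ 0.88  0.31 -0.35] Ft[0.92 0.11 0.35] Tz0.0440 gap85.50 g0.0
clock: 1.72
ee_pos: [586.3, -31.1, 270.0]
eef_rot: [0.974, 0.226, -0.001, -0.0]
ft_force: [-0.4, -1.3, 0.7]
finger_gap: 85.4
grip_force: 0.0
t1.73 p[586.33 -31.12 269.98] yaw26.16 q1 -0.053 q6 2.632 Fw[-0.41 -1.35  0.72] Ft[-0.96  1.03 -0.72] Tz0.0290 gap85.43 g0.0
```

```bash

python3 -m crank '[{"translation":[0,0,0.03],"turn":[0,0,0],"hand":1},{"translation":[0,0,0.05],"turn":[0,0,0],"hand":1},{"translation":[0,0,0.061],"turn":[0,0,0],"hand":0.7},{"translation":[0,0,0.061],"turn":[0,0,0],"hand":0.55}]' >/dev/null
python3 m.py
python3 -m crank '[{"translation":[0,0,0],"turn":[0,0,0],"hand":0.55}]'>/dev/null; python3 m.py
python3 -m crank '[{"translation":[0,0,0],"turn":[0,0,0],"hand":0.55}]'>/dev/null; python3 m.py
python3 -m crank '[{"translation":[0,0,0],"turn":[0,0,0],"hand":0.4},{"translation":[0,0,0],"turn":[0,0,0],"hand":0.4}]' 20 >/dev/null; python3 m.py
python3 -c '
from plant import read_camera;import cv2,numpy as np
s=read_camera("side")[110:180,255:375,::-1]; t=read_camera("top")[140:260,300:420,::-1]
o=np.zeros((640,480,3),np.uint8);o[:280]=cv2.resize(s,(480,280));o[280:,:360]=cv2.resize(t,(360,360));cv2.imwrite("pics/grip1.png",o[:600])'
```

```text
t2.23 p[586.53 -31.93 210.4 ] yaw26.05 q1 -0.054 q6 2.632 Fw[ 0.12 -0.26  0.68] Ft[-0.01  0.29 -0.68] Tz-0.0335 gap51.69 g0.0
t2.35 p[587.36 -31.62 211.37] yaw26.09 q1 -0.054 q6 2.632 Fw[ 0.1  -0.05  0.23] Ft[ 0.07  0.09 -0.23] Tz-0.0260 gap46.98 g0.0
t2.48 p[587.44 -31.33 211.17] yaw26.11 q1 -0.053 q6 2.633 Fw[ 0.65 -0.2  -0.04] Ft[0.5  0.46 0.04] Tz-0.0035 gap46.85 g0.0
t2.73 p[586.96 -30.42 211.28] yaw26.15 q1 -0.053 q6 2.633 Fw[-3.02  2.79  5.9 ] Ft[-1.47 -3.84 -5.9 ] Tz0.0235 gap39.21 g20.2
```

View pics/grip1.png

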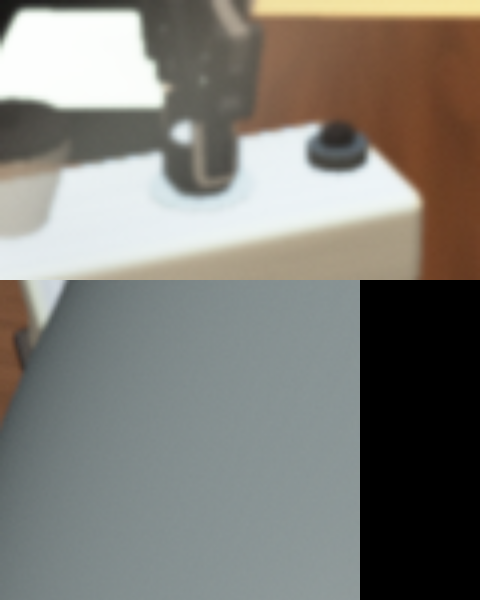

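The side crop (finger at (215,150), knob centre about (201,160)) shows the near finger flat on the knob, as expected for a 26° yaw. Next I'll average a few readings while holding, to centre the grip.

```bash

for i in 1 2 3; do python3 -m crank '[{"translation":[0,0,0],"turn":[0,0,0],"hand":0.4}]'>/dev/null; python3 m.py; done
echo shift; python3 -m crank '[{"translation":[0,-0.001,0],"turn":[0,0,0],"hand":0.4},{"translation":[0,-0.001,0],"turn":[0,0,0],"hand":0.4}]'>/dev/null; python3 m.py
python3 -m crank '[{"translation":[0,0,0],"turn":[0,0,0],"hand":0.4}]'>/dev/null; python3 m.py
```

```text
t2.95 p[586.99 -30.43 211.3 ] yaw26.15 q1 -0.053 q6 2.633 Fw[-3.12  2.86  6.88] Ft[-1.53 -3.95 -6.88] Tz-0.0190 gap39.37 g20.2
t3.08 p[587.01 -30.42 211.3 ] yaw26.15 q1 -0.053 q6 2.633 Fw[-3.37  3.77  6.46] Ft[-1.35 -4.87 -6.46] Tz-0.0187 gap39.13 g20.2
t3.20 p[586.98 -30.44 211.31] yaw26.15 q1 -0.053 q6 2.633 Fw[-2.46  3.38  5.94] Ft[-0.71 -4.12 -5.94] Tz-0.0234 gap39.38 g20.2
shift
t3.45 p[586.96 -30.35 211.29] yaw26.12 q1 -0.052 q6 2.634 Fw[-1.25  0.35  6.33] Ft[-0.97 -0.86 -6.33] Tz0.0384 gap39.16 g20.2
t3.58 p[586.97 -30.35 211.3 ] yaw26.12 q1 -0.052 q6 2.634 Fw[-1.2  -0.52  6.15] Ft[-1.29 -0.06 -6.15] Tz0.0225 gap39.27 g20.2
```

```bash
sed -i 's/q6 {s\[.q.\]\[5\]:.3f}/q6 {s["q"][5]:.4f} e6 {s["effort"][5]:.4f}/; s/f"t{/f"""t{/; s/:.1f}")/:.1f}""")/' m.py
python3 -m crank '[{"translation":[0,0,0],"turn":[0,0,0],"hand":0.65},{"translation":[0,0,0],"turn":[0,0,0],"hand":0.65}]'>/dev/null; python3 m.py
python3 -m crank '[{"translation":[0,0,0.002],"turn":[0,0,-0.18],"hand":0.65},{"translation":[0,0,0.004],"turn":[0,0,-0.36],"hand":0.65},{"translation":[0,0,0.004],"turn":[0,0,-0.54],"hand":0.65},{"translation":[0,0,0.004],"turn":[0,0,-0.72],"hand":0.65},{"translation":[0,0,0.004],"turn":[0,0,-0.9],"hand":0.65},{"translation":[0,0,0.004],"turn":[0,0,-1.08],"hand":0.65},{"translation":[0,0,0.004],"turn":[0,0,-1.26],"hand":0.65},{"translation":[0,0,0.004],"turn":[0,0,-1.44],"hand":0.65}]'>/dev/null; python3 m.py
python3 -m crank '[{"translation":[0,0,0],"turn":[0,0,-0.131],"hand":0.65},{"translation":[0,0,0],"turn":[0,0,-0.131],"hand":0.65},{"translation":[0,0,0],"turn":[0,0,-0.131],"hand":0.65}]'>/dev/null; python3 m.py
python3 -m crank '[{"translation":[0,0,0],"turn":[0,0,0],"hand":0.4},{"translation":[0,0,0],"turn":[0,0,0],"hand":0.4},{"translation":[0,0,0],"turn":[0,0,0],"hand":0.4}]' 20 >/dev/null; python3 m.py
for i in 1 2; do python3 -m crank '[{"translation":[0,0,0],"turn":[0,0,0],"hand":0.4}]'>/dev/null; python3 m.py; done
```

```text
t3.83 p[586.62 -30.27 210.15] yaw26.12 q1 -0.052 q6 2.6341 e6 -0.0000 Fw[0.28 0.1  0.37] Ft[ 0.29  0.03 -0.37] Tz-0.0475 gap55.25 g0.0
t4.83 p[586.6  -30.3  206.06] yaw108.96 q1 -0.052 q6 1.1881 e6 2.3792 Fw[0.24 0.73 0.04] Ft[ 0.61  0.47 -0.04] Tz0.0193 gap55.38 g0.0
t5.20 p[586.62 -30.32 206.16] yaw115.96 q1 -0.052 q6 1.0660 e6 -0.0474 Fw[0.34 0.63 0.65] Ft[ 0.42  0.58 -0.65] Tz0.0035 gap55.25 g0.0
t5.58 p[586.32 -30.49 206.45] yaw116.09 q1 -0.052 q6 1.0636 e6 -0.0198 Fw[-3.85 -1.43  3.76] Ft[ 0.41 -4.09 -3.76] Tz0.0051 gap39.27 g20.9
t5.70 p[586.3  -30.49 206.4 ] yaw116.10 q1 -0.052 q6 1.0633 e6 -0.0260 Fw[-3.31 -2.7   4.9 ] Ft[-0.96 -4.16 -4.9 ] Tz-0.0770 gap39.37 g21.0
t5.83 p[586.34 -30.46 206.42] yaw116.11 q1 -0.052 q6 1.0632 e6 -0.0299 Fw[-5.12 -1.43  4.93] Ft[ 0.97 -5.23 -4.93] Tz0.0068 gap39.02 g21.1
```

```bash

python3 -m crank '[{"translation":[0,-0.0012,0],"turn":[0,0,0],"hand":0.4},{"translation":[0,-0.0012,0],"turn":[0,0,0],"hand":0.4}]'>/dev/null; python3 m.py
python3 -m crank '[{"translation":[0,0,0],"turn":[0,0,0],"hand":0.4}]'>/dev/null; python3 m.py
python3 -m crank '[{"translation":[0,0,0],"turn":[0,0,0],"hand":0.65},{"translation":[0,0,0],"turn":[0,0,0],"hand":0.65},{"translation":[0,0,0],"turn":[0,0,-0.18],"hand":0.65},{"translation":[0,0,0],"turn":[0,0,-0.36],"hand":0.65},{"translation":[0,0,0],"turn":[0,0,-0.54],"hand":0.65},{"translation":[0,0,0],"turn":[0,0,-0.72],"hand":0.65},{"translation":[0,0,0],"turn":[0,0,-0.9],"hand":0.65},{"translation":[0,0,0],"turn":[0,0,-1.08],"hand":0.65}]'>/dev/null; python3 m.py
python3 -m crank '[{"translation":[0,0,0],"turn":[0,0,0],"hand":0.65},{"translation":[0,0,0],"turn":[0,0,0],"hand":0.65}]'>/dev/null; python3 m.py
python3 -m crank '[{"translation":[0,0,0],"turn":[0,0,0],"hand":0.4},{"translation":[0,0,0],"turn":[0,0,0],"hand":0.4},{"translation":[0,0,0],"turn":[0,0,0],"hand":0.4}]' 20 >/dev/null; python3 m.py
for i in 1 2; do python3 -m crank '[{"translation":[0,0,0],"turn":[0,0,0],"hand":0.4}]'>/dev/null; python3 m.py; done
```

```text
t6.08 p[586.26 -30.54 206.42] yaw116.14 q1 -0.052 q6 1.0621 e6 -0.0406 Fw[1.67 2.19 2.84] Ft[ 1.23  2.47 -2.83] Tz-0.0473 gap39.24 g20.8
t6.20 p[586.26 -30.55 206.43] yaw116.14 q1 -0.052 q6 1.0622 e6 -0.0335 Fw[1.73 2.63 2.35] Ft[ 1.6   2.71 -2.34] Tz-0.0085 gap39.45 g20.8
t7.20 p[585.37 -30.96 206.09] yaw178.34 q1 -0.053 q6 -0.0238 e6 2.3794 Fw[ 0.01 -0.27  0.74] Ft[-0.02 -0.27 -0.74] Tz-0.0222 gap55.65 g0.0
t7.45 p[585.49 -30.92 206.21] yaw177.77 q1 -0.053 q6 -0.0139 e6 -0.0675 Fw[-0.46  0.3  -1.15] Ft[0.47 0.28 1.15] Tz-0.0038 gap55.41 g0.0
t7.83 p[585.55 -30.69 206.41] yaw177.98 q1 -0.053 q6 -0.0173 e6 -0.0276 Fw[-0.06  1.16  3.07] Ft[ 0.1   1.16 -3.07] Tz-0.0489 gap39.26 g21.0
t7.95 p[585.53 -30.68 206.42] yaw178.00 q1 -0.053 q6 -0.0176 e6 -0.0349 Fw[-0.75  1.59  1.54] Ft[ 0.81  1.57 -1.54] Tz-0.1127 gap39.20 g21.1
t8.07 p[585.58 -30.68 206.43] yaw178.01 q1 -0.053 q6 -0.0178 e6 -0.0388 Fw[-1.05  1.73  3.32] Ft[ 1.11  1.7  -3.32] Tz-0.0495 gap39.27 g21.1
```

```bash
cat >> m.py <<'E'
import sys
if len(sys.argv)>1: sys.exit(abs(s['wrist_torque'][2])>float(sys.argv[1]))
E
C="python3 -m crank"
python3 -m crank '[{"translation":[0,0,0],"turn":[0,0,0],"hand":0.6},{"translation":[-0.0004,0.0004,0],"turn":[0,0,0],"hand":0.6},{"translation":[-0.0004,0.0004,0],"turn":[0,0,0],"hand":0.4},{"translation":[-0.0004,0.0004,0],"turn":[0,0,0],"hand":0.4},{"translation":[-0.0004,0.0004,0],"turn":[0,0,0],"hand":0.4}]' 25 >/dev/null; python3 m.py
$C '[{"translation":[0,0,0],"turn":[0,0,0],"hand":0.4}]'>/dev/null; python3 m.py
$C '[{"translation":[0,0,0],"turn":[0,0,0.035],"hand":0.4},{"translation":[0,0,0],"turn":[0,0,0.035],"hand":0.4}]'>/dev/null; python3 m.py 0.19 &&
$C '[{"translation":[0,0,0],"turn":[0,0,0.035],"hand":0.4},{"translation":[0,0,0],"turn":[0,0,0.035],"hand":0.4}]'>/dev/null; python3 m.py 0.19 &&
$C '[{"translation":[0,0,0],"turn":[0,0,0.035],"hand":0.4},{"translation":[0,0,0],"turn":[0,0,0.035],"hand":0.4}]'>/dev/null; python3 m.py 0.19 &&
$C '[{"translation":[0,0,0],"turn":[0,0,0.035],"hand":0.4},{"translation":[0,0,0],"turn":[0,0,0.035],"hand":0.4}]'>/dev/null; python3 m.py 0.19
```

```text
t8.70 p[586.02 -30.65 206.33] yaw178.00 q1 -0.052 q6 -0.0172 e6 -0.0145 Fw[ 0.28 -2.02  0.78] Ft[-0.35 -2.   -0.78] Tz-0.0124 gap39.45 g25.3
t8.82 p[586.04 -30.66 206.36] yaw178.00 q1 -0.052 q6 -0.0172 e6 -0.0160 Fw[ 0.43 -1.74 -0.14] Ft[-0.49 -1.73  0.14] Tz0.0217 gap39.36 g25.3
t9.07 p[586.02 -30.6  206.33] yaw175.95 q1 -0.052 q6 0.0186 e6 0.3575 Fw[ 0.72 -3.51  1.11] Ft[-0.97 -3.45 -1.11] Tz0.1128 gap38.79 g25.2
t9.07 p[586.02 -30.6  206.33] yaw175.95 q1 -0.052 q6 0.0186 e6 0.3575 Fw[ 0.72 -3.51  1.11] Ft[-0.97 -3.45 -1.11] Tz0.1128 gap38.79 g25.2
t9.07 p[586.02 -30.6  206.33] yaw175.95 q1 -0.052 q6 0.0186 e6 0.3575 Fw[ 0.72 -3.51  1.11] Ft[-0.97 -3.45 -1.11] Tz0.1128 gap38.79 g25.2
t9.07 p[586.02 -30.6  206.33] yaw175.95 q1 -0.052 q6 0.0186 e6 0.3575 Fw[ 0.72 -3.51  1.11] Ft[-0.97 -3.45 -1.11] Tz0.1128 gap38.79 g25.2False
False
False
False
```

```bash
sed -i 's/sys.exit(\(.*\))$/sys.exit(int(\1))/' m.py; C="python3 -m crank"
$C '[{"translation":[0,-0.0002,0],"turn":[0,0,0.035],"hand":0.4},{"translation":[0,-0.0002,0],"turn":[0,0,0.035],"hand":0.4}]'>/dev/null; python3 m.py 0.18 &&
$C '[{"translation":[0,0,0],"turn":[0,0,0.035],"hand":0.4},{"translation":[0,0,0],"turn":[0,0,0.035],"hand":0.4}]'>/dev/null; python3 m.py 0.18 &&
$C '[{"translation":[0,0,0],"turn":[0,0,0.035],"hand":0.4},{"translation":[0,0,0],"turn":[0,0,0.035],"hand":0.4}]'>/dev/null; python3 m.py 0.18 &&
$C '[{"translation":[0,0,0],"turn":[0,0,0.035],"hand":0.4},{"translation":[0,0,0],"turn":[0,0,0.035],"hand":0.4}]'>/dev/null; python3 m.py 0.18 &&
$C '[{"translation":[0,0,0],"turn":[0,0,0.035],"hand":0.4},{"translation":[0,0,0],"turn":[0,0,0.035],"hand":0.4}]'>/dev/null; python3 m.py 0.18 &&
$C '[{"translation":[0,0,0],"turn":[0,0,0.035],"hand":0.4},{"translation":[0,0,0],"turn":[0,0,0.035],"hand":0.4}]'>/dev/null; python3 m.py 0.18
```

```text
t9.32 p[586.02 -30.63 206.32] yaw173.95 q1 -0.052 q6 0.0533 e6 0.3481 Fw[ 0.75 -1.66  0.34] Ft[-0.92 -1.57 -0.34] Tz0.0748 gap39.05 g25.3
t9.57 p[585.99 -30.61 206.31] yaw171.95 q1 -0.052 q6 0.0883 e6 0.3195 Fw[ 1.35 -0.96  1.44] Ft[-1.47 -0.76 -1.44] Tz0.0478 gap39.29 g25.3
t9.82 p[586.02 -30.62 206.34] yaw169.94 q1 -0.052 q6 0.1233 e6 0.2926 Fw[ 1.73 -1.4   1.05] Ft[-1.94 -1.07 -1.05] Tz0.0007 gap39.07 g25.3
t10.07 p[586.05 -30.61 206.33] yaw167.93 q1 -0.052 q6 0.1583 e6 0.2677 Fw[1.26 0.35 0.7 ] Ft[-1.16  0.6  -0.69] Tz0.0125 gap38.99 g25.3
t10.32 p[586.   -30.62 206.31] yaw165.93 q1 -0.052 q6 0.1933 e6 0.2442 Fw[ 0.78 -0.24  1.53] Ft[-0.81 -0.05 -1.53] Tz-0.0809 gap39.23 g25.3
t10.57 p[585.99 -30.6  206.32] yaw163.92 q1 -0.052 q6 0.2283 e6 0.2216 Fw[ 1.38 -0.39  0.85] Ft[-1.44  0.01 -0.85] Tz-0.0932 gap39.07 g25.3
```

```bash
C="python3 -m crank"
sed -i "s/abs(s\['wrist_torque'\]\[2\])>float(sys.argv\[1\])/s['effort'][5]>float(sys.argv[1])/" m.py; tail -1 m.py
g(){ python3 m.py 0.42 | cut -d' ' -f1,5-11,20-; return ${PIPESTATUS[0]}; }
$C '[{"translation":[0,0,0],"turn":[0,0,0.035],"hand":0.4},{"translation":[0,0,0],"turn":[0,0,0.035],"hand":0.4}]'>/dev/null; g &&
$C '[{"translation":[0,0,0],"turn":[0,0,0.035],"hand":0.4},{"translation":[0,0,0],"turn":[0,0,0.035],"hand":0.4}]'>/dev/null; g &&
$C '[{"translation":[0,0,0],"turn":[0,0,0.035],"hand":0.4},{"translation":[0,0,0],"turn":[0,0,0.035],"hand":0.4}]'>/dev/null; g &&
$C '[{"translation":[0,0,0],"turn":[0,0,0.035],"hand":0.4},{"translation":[0,0,0],"turn":[0,0,0.035],"hand":0.4}]'>/dev/null; g &&
$C '[{"translation":[0,0,0],"turn":[0,0,0.035],"hand":0.4},{"translation":[0,0,0],"turn":[0,0,0.035],"hand":0.4}]'>/dev/null; g &&
$C '[{"translation":[0,0,0],"turn":[0,0,0.035],"hand":0.4},{"translation":[0,0,0],"turn":[0,0,0.035],"hand":0.4}]'>/dev/null; g &&
$C '[{"translation":[0,0,0],"turn":[0,0,0.035],"hand":0.4},{"translation":[0,0,0],"turn":[0,0,0.035],"hand":0.4}]'>/dev/null; g &&
$C '[{"translation":[0,0,0],"turn":[0,0,0.035],"hand":0.4},{"translation":[0,0,0],"turn":[0,0,0.035],"hand":0.4}]'>/dev/null; g
```

```text
if len(sys.argv)>1: sys.exit(int(s['effort'][5]>float(sys.argv[1])))
t10.82 206.29] yaw161.92 q1 -0.052 q6 0.2634 e6 Tz-0.0676 gap39.09 g25.3
t11.07 yaw159.92 q1 -0.052 q6 0.2983 e6 0.1869 -1.55] Tz-0.0915 gap39.11 g25.3
t11.32 206.29] yaw157.91 q1 -0.052 q6 0.3332 e6 Tz-0.0519 gap39.35 g25.3
t11.57 yaw155.91 q1 -0.052 q6 0.3682 e6 0.3593 gap39.25 g25.3
t11.82 yaw153.90 q1 -0.052 q6 0.4033 e6 0.3513 -0.82] Tz0.0738 gap39.35 g25.3
t12.07 yaw151.89 q1 -0.052 q6 0.4383 e6 0.3207 Tz0.0995 gap39.31 g25.3
t12.32 yaw149.89 q1 -0.052 q6 0.4733 e6 0.2938 -1.91] Tz-0.0037 gap39.39 g25.3
t12.57 yaw147.88 q1 -0.052 q6 0.5083 e6 0.2690 Tz-0.0118 gap39.35 g25.4
```

```bash
C="python3 -m crank"
sed -i '/^print/d' m.py; sed -i "/^f=/a print(f\"t{s['clock']:.2f} p{s['ee_pos'].round(2)} yaw {np.degrees(np.arctan2(M[1,0],M[0,0])):.2f} q6 {s['q'][5]:.4f} e6 {s['effort'][5]:.4f} Ft{f.round(1)} Tz {s['wrist_torque'][2]:.3f} gap {s['finger_gap']:.1f} g {s['grip_force']:.1f}\")" m.py
g(){ python3 m.py 0.42; }
$C '[{"translation":[0,0,0],"turn":[0,0,0.035],"hand":0.4},{"translation":[0,0,0],"turn":[0,0,0.035],"hand":0.4}]'>/dev/null; g &&
$C '[{"translation":[0,0,0],"turn":[0,0,0.035],"hand":0.4},{"translation":[0,0,0],"turn":[0,0,0.035],"hand":0.4}]'>/dev/null; g &&
$C '[{"translation":[0,0,0],"turn":[0,0,0.035],"hand":0.4},{"translation":[0,0,0],"turn":[0,0,0.035],"hand":0.4}]'>/dev/null; g &&
$C '[{"translation":[0,0,0],"turn":[0,0,0.035],"hand":0.4},{"translation":[0,0,0],"turn":[0,0,0.035],"hand":0.4}]'>/dev/null; g &&
$C '[{"translation":[0,0,0],"turn":[0,0,0.035],"hand":0.4},{"translation":[0,0,0],"turn":[0,0,0.035],"hand":0.4}]'>/dev/null; g &&
$C '[{"translation":[0,0,0],"turn":[0,0,0.035],"hand":0.4},{"translation":[0,0,0],"turn":[0,0,0.035],"hand":0.4}]'>/dev/null; g &&
$C '[{"translation":[0,0,0],"turn":[0,0,0.035],"hand":0.4},{"translation":[0,0,0],"turn":[0,0,0.035],"hand":0.4}]'>/dev/null; g &&
$C '[{"translation":[0,0,0],"turn":[0,0,0.035],"hand":0.4},{"translation":[0,0,0],"turn":[0,0,0.035],"hand":0.4}]'>/dev/null; g
```

```text
t12.82 p[586.06 -30.55 206.34] yaw 145.83 q6 0.5442 e6 0.1874 Ft[-1.1  5.6  0.3] Tz -0.059 gap 39.3 g 25.4
t13.07 p[586.04 -30.56 206.32] yaw 143.82 q6 0.5792 e6 0.1700 Ft[-1.3  4.8 -0.3] Tz -0.020 gap 39.3 g 25.4
t13.32 p[586.03 -30.55 206.31] yaw 141.81 q6 0.6143 e6 0.1476 Ft[-0.5  5.7 -1.1] Tz -0.056 gap 39.3 g 25.4
t13.57 p[586.06 -30.55 206.35] yaw 139.81 q6 0.6493 e6 0.1370 Ft[0.3 4.8 0.4] Tz -0.086 gap 39.0 g 25.4
t13.82 p[586.1  -30.54 206.35] yaw 137.80 q6 0.6842 e6 0.1928 Ft[ 0.8  5.5 -0.1] Tz -0.063 gap 39.2 g 25.4
t14.07 p[586.08 -30.52 206.34] yaw 135.81 q6 0.7191 e6 0.3078 Ft[ 0.6  6.7 -1. ] Tz 0.041 gap 38.9 g 25.3
t14.32 p[586.08 -30.5  206.32] yaw 133.80 q6 0.7541 e6 0.2995 Ft[ 0.4  4.6 -0.5] Tz 0.104 gap 39.1 g 25.4
t14.57 p[586.09 -30.51 206.33] yaw 131.80 q6 0.7891 e6 0.2687 Ft[ 0.9  5.7 -0.7] Tz 0.018 gap 39.0 g 25.4
```

```bash
C="python3 -m crank"
g(){ python3 m.py 0.40; }
$C '[{"translation":[0,0.0005,0],"turn":[0,0,0.035],"hand":0.4},{"translation":[0,0.0005,0],"turn":[0,0,0.035],"hand":0.4}]'>/dev/null; g &&
$C '[{"translation":[0,0,0],"turn":[0,0,0.035],"hand":0.4},{"translation":[0,0,0],"turn":[0,0,0.035],"hand":0.4}]'>/dev/null; g &&
$C '[{"translation":[0,0,0],"turn":[0,0,0.035],"hand":0.4},{"translation":[0,0,0],"turn":[0,0,0.035],"hand":0.4}]'>/dev/null; g &&
$C '[{"translation":[0,0,0],"turn":[0,0,0.035],"hand":0.4},{"translation":[0,0,0],"turn":[0,0,0.035],"hand":0.4}]'>/dev/null; g &&
$C '[{"translation":[0,0,0],"turn":[0,0,0.035],"hand":0.4},{"translation":[0,0,0],"turn":[0,0,0.035],"hand":0.4}]'>/dev/null; g &&
$C '[{"translation":[0,0,0],"turn":[0,0,0.035],"hand":0.4},{"translation":[0,0,0],"turn":[0,0,0.035],"hand":0.4}]'>/dev/null; g &&
$C '[{"translation":[0,0,0],"turn":[0,0,0.035],"hand":0.4},{"translation":[0,0,0],"turn":[0,0,0.035],"hand":0.4}]'>/dev/null; g
```

```text
t14.82 p[586.13 -30.49 206.28] yaw 129.80 q6 0.8243 e6 0.3051 Ft[ 1.3  2.9 -1.5] Tz -0.039 gap 39.6 g 25.4
t15.07 p[586.12 -30.46 206.29] yaw 127.81 q6 0.8590 e6 0.2693 Ft[ 0.3  1.6 -2.9] Tz -0.052 gap 38.8 g 25.5
t15.32 p[586.14 -30.43 206.31] yaw 125.81 q6 0.8940 e6 0.2438 Ft[ 1.2  1.  -2.7] Tz -0.035 gap 39.1 g 25.5
t15.57 p[586.17 -30.42 206.3 ] yaw 123.81 q6 0.9289 e6 0.2204 Ft[ 0.7  0.9 -3.7] Tz -0.066 gap 39.0 g 25.5
t15.82 p[586.18 -30.4  206.28] yaw 121.80 q6 0.9639 e6 0.1978 Ft[ 1.5 -0.1 -3.7] Tz -0.048 gap 39.1 g 25.6
t16.07 p[586.19 -30.41 206.28] yaw 119.80 q6 0.9989 e6 0.1895 Ft[ 0.8 -1.2 -3.2] Tz -0.030 gap 39.1 g 25.6
t16.32 p[586.21 -30.4  206.29] yaw 117.80 q6 1.0338 e6 0.2634 Ft[ 1.7 -2.6 -2.9] Tz -0.011 gap 39.2 g 25.6
```

```bash
C="python3 -m crank"
g(){ python3 m.py 0.40; }
$C '[{"translation":[0,-0.0002,0],"turn":[0,0,0.0175],"hand":0.4},{"translation":[0,-0.0002,0],"turn":[0,0,0.0175],"hand":0.4}]'>/dev/null; g &&
$C '[{"translation":[0,0,0],"turn":[0,0,0.0175],"hand":0.4},{"translation":[0,0,0],"turn":[0,0,0.0175],"hand":0.4}]'>/dev/null; g &&
$C '[{"translation":[0,0,0],"turn":[0,0,0.0175],"hand":0.4},{"translation":[0,0,0],"turn":[0,0,0.0175],"hand":0.4}]'>/dev/null; g &&
$C '[{"translation":[0,0,0],"turn":[0,0,0.0175],"hand":0.4},{"translation":[0,0,0],"turn":[0,0,0.0175],"hand":0.4}]'>/dev/null; g &&
$C '[{"translation":[0,0,0],"turn":[0,0,0.0175],"hand":0.4},{"translation":[0,0,0],"turn":[0,0,0.0175],"hand":0.4}]'>/dev/null; g
```

```text
t16.57 p[586.21 -30.38 206.29] yaw 116.83 q6 1.0507 e6 0.1589 Ft[ 0.5 -1.  -2.6] Tz -0.013 gap 39.6 g 25.6
t16.82 p[586.22 -30.37 206.29] yaw 115.82 q6 1.0683 e6 0.2216 Ft[ 0.6 -0.2 -2.9] Tz 0.092 gap 39.1 g 25.6
t17.07 p[586.2  -30.4  206.31] yaw 114.82 q6 1.0858 e6 0.2384 Ft[ 0.7 -0.1 -3. ] Tz 0.097 gap 39.0 g 25.5
t17.32 p[586.24 -30.39 206.28] yaw 113.81 q6 1.1033 e6 0.2222 Ft[ 0.6 -0.2 -2.2] Tz 0.106 gap 39.6 g 25.5
t17.57 p[586.22 -30.39 206.3 ] yaw 112.81 q6 1.1209 e6 0.2066 Ft[ 0.3  1.4 -3. ] Tz 0.041 gap 39.4 g 25.5
```

```bash
C="python3 -m crank"
g(){ python3 m.py 0.40; }
$C '[{"translation":[0,0,0],"turn":[0,0,0.035],"hand":0.4},{"translation":[0,0,0],"turn":[0,0,0.035],"hand":0.4}]'>/dev/null; g &&
$C '[{"translation":[0,0,0],"turn":[0,0,0.035],"hand":0.4},{"translation":[0,0,0],"turn":[0,0,0.035],"hand":0.4}]'>/dev/null; g &&
$C '[{"translation":[0,0,0],"turn":[0,0,0.035],"hand":0.4},{"translation":[0,0,0],"turn":[0,0,0.035],"hand":0.4}]'>/dev/null; g &&
$C '[{"translation":[0,0,0],"turn":[0,0,0.035],"hand":0.4},{"translation":[0,0,0],"turn":[0,0,0.035],"hand":0.4}]'>/dev/null; g &&
$C '[{"translation":[0,0,0],"turn":[0,0,0.035],"hand":0.4},{"translation":[0,0,0],"turn":[0,0,0.035],"hand":0.4}]'>/dev/null; g &&
$C '[{"translation":[0,0,0],"turn":[0,0,0.035],"hand":0.4},{"translation":[0,0,0],"turn":[0,0,0.035],"hand":0.4}]'>/dev/null; g &&
$C '[{"translation":[0,0,0],"turn":[0,0,0.0175],"hand":0.4},{"translation":[0,0,0],"turn":[0,0,0.0175],"hand":0.4}]'>/dev/null; g &&
$C '[{"translation":[0,0,0],"turn":[0,0,0.0175],"hand":0.4},{"translation":[0,0,0],"turn":[0,0,0.0175],"hand":0.4}]'>/dev/null; g
```

```text
t17.82 p[586.22 -30.38 206.28] yaw 110.78 q6 1.1563 e6 0.3063 Ft[ 1.6  0.2 -2.5] Tz 0.032 gap 39.2 g 25.5
t18.07 p[586.25 -30.37 206.29] yaw 108.77 q6 1.1913 e6 0.2795 Ft[ 1.5  1.4 -2.3] Tz -0.001 gap 39.2 g 25.5
t18.32 p[586.25 -30.39 206.33] yaw 106.77 q6 1.2263 e6 0.2546 Ft[ 0.9  1.3 -2.4] Tz -0.092 gap 39.1 g 25.5
t18.57 p[586.27 -30.38 206.33] yaw 104.76 q6 1.2612 e6 0.2314 Ft[ 1.5  2.  -1. ] Tz -0.019 gap 39.0 g 25.5
t18.82 p[586.24 -30.4  206.31] yaw 102.76 q6 1.2962 e6 0.2089 Ft[ 1.3  2.  -1.3] Tz -0.102 gap 39.2 g 25.4
t19.07 p[586.26 -30.41 206.33] yaw 100.75 q6 1.3312 e6 0.1868 Ft[ 1.6  2.3 -2.2] Tz -0.079 gap 38.9 g 25.4
t19.32 p[586.25 -30.38 206.31] yaw 99.78 q6 1.3482 e6 0.0587 Ft[ 2.   2.5 -0.3] Tz -0.119 gap 39.2 g 25.4
t19.57 p[586.25 -30.37 206.32] yaw 98.78 q6 1.3658 e6 0.0921 Ft[ 2.5  4.1 -1.3] Tz 0.006 gap 38.9 g 25.4
```

```bash
C="python3 -m crank"
g(){ python3 m.py 0.29; }
$C '[{"translation":[0,0.0003,0],"turn":[0,0,0.0175],"hand":0.4},{"translation":[0,0.0003,0],"turn":[0,0,0.0175],"hand":0.4}]'>/dev/null; g &&
$C '[{"translation":[0,0,0],"turn":[0,0,0.0175],"hand":0.4},{"translation":[0,0,0],"turn":[0,0,0.0175],"hand":0.4}]'>/dev/null; g &&
$C '[{"translation":[0,0,0],"turn":[0,0,0.0175],"hand":0.4},{"translation":[0,0,0],"turn":[0,0,0.0175],"hand":0.4}]'>/dev/null; g &&
$C '[{"translation":[0,0,0],"turn":[0,0,0.0175],"hand":0.4},{"translation":[0,0,0],"turn":[0,0,0.0175],"hand":0.4}]'>/dev/null; g
```

```text
t19.82 p[586.28 -30.37 206.29] yaw 97.77 q6 1.3834 e6 0.1347 Ft[ 2.4  1.8 -1.7] Tz -0.040 gap 39.1 g 25.5
t20.07 p[586.32 -30.37 206.29] yaw 96.77 q6 1.4009 e6 0.1690 Ft[ 2.7  2.  -2.9] Tz 0.122 gap 39.2 g 25.5
t20.32 p[586.32 -30.4  206.31] yaw 95.76 q6 1.4183 e6 0.2338 Ft[ 1.8  0.7 -3.1] Tz 0.086 gap 39.2 g 25.5
t20.57 p[586.32 -30.39 206.3 ] yaw 94.76 q6 1.4359 e6 0.2682 Ft[ 2.3  0.5 -2.6] Tz 0.142 gap 39.1 g 25.6
```

```bash
C="python3 -m crank"
g(){ python3 m.py 0.335; }
$C '[{"translation":[0,0,0],"turn":[0,0,0.0175],"hand":0.4},{"translation":[0,0,0],"turn":[0,0,0.0175],"hand":0.4}]'>/dev/null; g &&
$C '[{"translation":[0,0,0],"turn":[0,0,0.0175],"hand":0.4},{"translation":[0,0,0],"turn":[0,0,0.0175],"hand":0.4}]'>/dev/null; g
$C '[{"translation":[0,0,0],"turn":[0,0,0],"hand":0.4}]'>/dev/null; g
$C '[{"translation":[0,0,0],"turn":[0,0,0],"hand":0.4}]'>/dev/null; g
```

```text
t20.82 p[586.35 -30.37 206.3 ] yaw 93.76 q6 1.4534 e6 0.2856 Ft[ 2.3 -0.8 -2.5] Tz 0.139 gap 39.3 g 25.6
t21.07 p[586.33 -30.35 206.31] yaw 92.76 q6 1.4709 e6 0.3117 Ft[ 1.3 -1.  -3.8] Tz 0.167 gap 39.3 g 25.6
t21.20 p[586.33 -30.38 206.29] yaw 92.78 q6 1.4704 e6 0.1931 Ft[ 2.6 -0.9 -3. ] Tz 0.202 gap 39.4 g 25.6
t21.32 p[586.35 -30.39 206.29] yaw 92.78 q6 1.4704 e6 0.1840 Ft[ 2.7 -1.5 -3.9] Tz 0.191 gap 39.3 g 25.6
```

```bash
C="python3 -m crank"
$C '[{"translation":[0,0,0],"turn":[0,0,0.0175],"hand":0.4},{"translation":[0,0,0],"turn":[0,0,0.0175],"hand":0.4}]'>/dev/null; python3 m.py
$C '[{"translation":[0,0,0],"turn":[0,0,0],"hand":0.4}]'>/dev/null; python3 m.py
$C '[{"translation":[0,0,0],"turn":[0,0,0],"hand":0.4}]'>/dev/null; python3 m.py
$C '[{"translation":[0,0,0],"turn":[0,0,0],"hand":0.4}]'>/dev/null; python3 m.py
```

```text
t21.57 p[586.38 -30.37 206.29] yaw 91.75 q6 1.4884 e6 0.3435 Ft[ 2.7 -2.1 -2.9] Tz 0.188 gap 39.1 g 25.6
t21.70 p[586.37 -30.36 206.31] yaw 91.78 q6 1.4879 e6 0.2260 Ft[ 2.6 -2.1 -4.2] Tz 0.207 gap 39.0 g 25.6
t21.82 p[586.36 -30.35 206.28] yaw 91.78 q6 1.4879 e6 0.2160 Ft[ 2.  -1.3 -3.8] Tz 0.233 gap 39.0 g 25.6
t21.95 p[586.39 -30.36 206.3 ] yaw 91.78 q6 1.4880 e6 0.2192 Ft[ 2.4 -2.1 -3.9] Tz 0.185 gap 39.3 g 25.6
```

```bash
C="python3 -m crank"
$C '[{"translation":[0,0,0],"turn":[0,0,0.012],"hand":0.4},{"translation":[0,0,0],"turn":[0,0,0.012],"hand":0.4},{"translation":[0,0,0],"turn":[0,0,0.012],"hand":0.4}]'>/dev/null; python3 m.py
$C '[{"translation":[0,0,0],"turn":[0,0,0],"hand":0.4}]'>/dev/null; python3 m.py
$C '[{"translation":[0,0,0],"turn":[0,0,0],"hand":0.6},{"translation":[0,0,0],"turn":[0,0,0],"hand":0.6},{"translation":[0,0,0],"turn":[0,0,0],"hand":0.6},{"translation":[0,0,0],"turn":[0,0,0],"hand":0.6}]'>/dev/null; python3 m.py
$C '[{"translation":[0,0,0],"turn":[0,0,0],"hand":0.4},{"translation":[0,0,0],"turn":[0,0,0],"hand":0.4},{"translation":[0,0,0],"turn":[0,0,0],"hand":0.4}]' 25 >/dev/null; python3 m.py
$C '[{"translation":[0,0,0],"turn":[0,0,0],"hand":0.4}]'>/dev/null; python3 m.py
```

```text
t22.32 p[586.37 -30.35 206.28] yaw 91.09 q6 1.5000 e6 0.2510 Ft[ 3.3 -2.1 -3.4] Tz 0.244 gap 39.3 g 25.6
t22.45 p[586.39 -30.37 206.27] yaw 91.09 q6 1.5000 e6 0.2440 Ft[ 4.  -2.3 -4.2] Tz 0.311 gap 38.9 g 25.6
t22.95 p[586.51 -30.51 206.23] yaw 91.08 q6 1.5000 e6 0.0011 Ft[0.2 0.7 0.9] Tz 0.032 gap 51.1 g 0.0
t23.32 p[586.36 -30.43 206.42] yaw 91.09 q6 1.5000 e6 -0.0041 Ft[-0.5 -1.2 -2.8] Tz -0.011 gap 39.2 g 25.3
t23.45 p[586.37 -30.42 206.41] yaw 91.09 q6 1.5000 e6 -0.0044 Ft[-0.3 -1.5 -2.6] Tz -0.009 gap 39.2 g 25.3
```

```bash
C="python3 -m crank"; g(){ python3 m.py; }
$C '[{"translation":[0,-0.00015,0],"turn":[0,0,-0.035],"hand":0.4},{"translation":[0,-0.00015,0],"turn":[0,0,-0.035],"hand":0.4}]'>/dev/null; g
$C '[{"translation":[0,0,0],"turn":[0,0,-0.035],"hand":0.4},{"translation":[0,0,0],"turn":[0,0,-0.07],"hand":0.4}]'>/dev/null; g
$C '[{"translation":[0,0,0],"turn":[0,0,-0.035],"hand":0.4},{"translation":[0,0,0],"turn":[0,0,-0.07],"hand":0.4}]'>/dev/null; g
$C '[{"translation":[0,0,0],"turn":[0,0,-0.035],"hand":0.4},{"translation":[0,0,0],"turn":[0,0,-0.07],"hand":0.4}]'>/dev/null; g
$C '[{"translation":[0,0,0],"turn":[0,0,-0.035],"hand":0.4},{"translation":[0,0,0],"turn":[0,0,-0.035],"hand":0.4}]'>/dev/null; g
$C '[{"translation":[0,0,0],"turn":[0,0,-0.035],"hand":0.4},{"translation":[0,0,0],"turn":[0,0,-0.035],"hand":0.4}]'>/dev/null; g
$C '[{"translation":[0,0,0],"turn":[0,0,-0.035],"hand":0.4},{"translation":[0,0,0],"turn":[0,0,-0.035],"hand":0.4}]'>/dev/null; g
$C '[{"translation":[0,0,0],"turn":[0,0,-0.035],"hand":0.4},{"translation":[0,0,0],"turn":[0,0,-0.035],"hand":0.4}]'>/dev/null; g
$C '[{"translation":[0,0,0],"turn":[0,0,-0.035],"hand":0.4},{"translation":[0,0,0],"turn":[0,0,-0.035],"hand":0.4}]'>/dev/null; g
```

```text
t23.70 p[586.36 -30.42 206.41] yaw 93.14 q6 1.4641 e6 -0.3518 Ft[-0.4 -1.6 -3.3] Tz -0.097 gap 39.2 g 25.4
t23.95 p[586.37 -30.41 206.42] yaw 97.25 q6 1.3925 e6 0.3938 Ft[-0.8 -2.9 -4.2] Tz -0.094 gap 39.2 g 25.4
t24.20 p[586.33 -30.43 206.4 ] yaw 101.25 q6 1.3225 e6 0.4186 Ft[-0.5 -1.8 -5.2] Tz -0.028 gap 39.1 g 25.5
t24.45 p[586.34 -30.45 206.43] yaw 105.26 q6 1.2525 e6 0.4677 Ft[-1.2 -2.7 -5.4] Tz 0.001 gap 39.1 g 25.5
t24.70 p[586.32 -30.45 206.4 ] yaw 107.24 q6 1.2181 e6 -0.1547 Ft[-1.3 -2.4 -5.4] Tz 0.049 gap 38.8 g 25.5
t24.95 p[586.32 -30.42 206.4 ] yaw 109.24 q6 1.1831 e6 -0.1354 Ft[-0.4 -1.7 -5.6] Tz 0.079 gap 39.3 g 25.5
t25.20 p[586.29 -30.44 206.4 ] yaw 111.26 q6 1.1479 e6 -0.1857 Ft[-1.2 -1.2 -4.5] Tz -0.030 gap 39.1 g 25.6
t25.45 p[586.31 -30.44 206.38] yaw 113.26 q6 1.1130 e6 -0.3108 Ft[ 1.1 -2.3 -5.8] Tz -0.089 gap 39.2 g 25.6
t25.70 p[586.3  -30.43 206.38] yaw 115.27 q6 1.0780 e6 -0.2996 Ft[ 0.  -0.9 -4.9] Tz -0.070 gap 39.1 g 25.6
```

First click passed at about 111°. I'll carry on past the next two, expected near 131° and 151°.

```bash
C="python3 -m crank"; g(){ python3 m.py; }
$C '[{"translation":[0,0,0],"turn":[0,0,-0.035],"hand":0.4},{"translation":[0,0,0],"turn":[0,0,-0.07],"hand":0.4},{"translation":[0,0,0],"turn":[0,0,-0.105],"hand":0.4},{"translation":[0,0,0],"turn":[0,0,-0.14],"hand":0.4},{"translation":[0,0,0],"turn":[0,0,-0.175],"hand":0.4},{"translation":[0,0,0],"turn":[0,0,-0.21],"hand":0.4}]'>/dev/null; g
$C '[{"translation":[0,0,0],"turn":[0,0,-0.035],"hand":0.4},{"translation":[0,0,0],"turn":[0,0,-0.035],"hand":0.4}]'>/dev/null; g
$C '[{"translation":[0,0,0],"turn":[0,0,-0.035],"hand":0.4},{"translation":[0,0,0],"turn":[0,0,-0.035],"hand":0.4}]'>/dev/null; g
$C '[{"translation":[0,0,0],"turn":[0,0,-0.035],"hand":0.4},{"translation":[0,0,0],"turn":[0,0,-0.035],"hand":0.4}]'>/dev/null; g
$C '[{"translation":[0,0,0],"turn":[0,0,-0.035],"hand":0.4},{"translation":[0,0,0],"turn":[0,0,-0.035],"hand":0.4}]'>/dev/null; g
$C '[{"translation":[0,0,0],"turn":[0,0,-0.035],"hand":0.4},{"translation":[0,0,0],"turn":[0,0,-0.07],"hand":0.4},{"translation":[0,0,0],"turn":[0,0,-0.105],"hand":0.4},{"translation":[0,0,0],"turn":[0,0,-0.14],"hand":0.4},{"translation":[0,0,0],"turn":[0,0,-0.175],"hand":0.4},{"translation":[0,0,0],"turn":[0,0,-0.21],"hand":0.4}]'>/dev/null; g
$C '[{"translation":[0,0,0],"turn":[0,0,-0.035],"hand":0.4},{"translation":[0,0,0],"turn":[0,0,-0.035],"hand":0.4}]'>/dev/null; g
$C '[{"translation":[0,0,0],"turn":[0,0,-0.035],"hand":0.4},{"translation":[0,0,0],"turn":[0,0,-0.035],"hand":0.4}]'>/dev/null; g
$C '[{"translation":[0,0,0],"turn":[0,0,-0.035],"hand":0.4},{"translation":[0,0,0],"turn":[0,0,-0.035],"hand":0.4}]'>/dev/null; g
$C '[{"translation":[0,0,0],"turn":[0,0,-0.035],"hand":0.4},{"translation":[0,0,0],"turn":[0,0,-0.035],"hand":0.4}]'>/dev/null; g
```

```text
t26.45 p[586.23 -30.47 206.4 ] yaw 127.34 q6 0.8672 e6 0.4921 Ft[-0.2 -2.8 -6. ] Tz 0.042 gap 39.1 g 25.6
t26.70 p[586.25 -30.48 206.37] yaw 129.31 q6 0.8328 e6 -0.1454 Ft[-0.3 -2.6 -4.6] Tz 0.071 gap 39.4 g 25.6
t26.95 p[586.24 -30.51 206.4 ] yaw 131.32 q6 0.7978 e6 -0.1936 Ft[ 0.3 -2.8 -5.6] Tz 0.026 gap 39.5 g 25.6
t27.20 p[586.21 -30.5  206.39] yaw 133.31 q6 0.7631 e6 -0.3104 Ft[ 0.1 -3.  -4.8] Tz -0.151 gap 39.5 g 25.6
t27.45 p[586.22 -30.5  206.39] yaw 135.32 q6 0.7280 e6 -0.2980 Ft[ 0.7 -2.1 -4.6] Tz -0.092 gap 39.1 g 25.6
t28.20 p[586.2  -30.54 206.4 ] yaw 147.39 q6 0.5172 e6 0.4923 Ft[ 1.  -2.8 -5.1] Tz 0.018 gap 39.4 g 25.6
t28.45 p[586.2  -30.55 206.42] yaw 149.36 q6 0.4828 e6 -0.1468 Ft[ 1.7 -2.7 -5.5] Tz 0.057 gap 38.9 g 25.6
t28.70 p[586.18 -30.53 206.4 ] yaw 151.37 q6 0.4478 e6 -0.1969 Ft[ 0.2 -2.3 -4.3] Tz 0.053 gap 39.2 g 25.6
t28.95 p[586.2  -30.56 206.38] yaw 153.36 q6 0.4130 e6 -0.3105 Ft[ 1.1 -3.3 -5.2] Tz -0.108 gap 39.2 g 25.6
t29.20 p[586.2  -30.56 206.39] yaw 155.37 q6 0.3780 e6 -0.2953 Ft[ 1.6 -2.5 -5.5] Tz -0.046 gap 39.1 g 25.6
```

Three clicks are behind, spaced 20.0° apart. Next comes the fourth (near 171.4°), then I stop on the fifth (near 191.4°).

```bash
C="python3 -m crank"; g(){ python3 m.py; }
$C '[{"translation":[0,0,0],"turn":[0,0,-0.035],"hand":0.4},{"translation":[0,0,0],"turn":[0,0,-0.07],"hand":0.4},{"translation":[0,0,0],"turn":[0,0,-0.105],"hand":0.4},{"translation":[0,0,0],"turn":[0,0,-0.14],"hand":0.4},{"translation":[0,0,0],"turn":[0,0,-0.175],"hand":0.4},{"translation":[0,0,0],"turn":[0,0,-0.21],"hand":0.4}]'>/dev/null; g
$C '[{"translation":[0,0,0],"turn":[0,0,-0.035],"hand":0.4},{"translation":[0,0,0],"turn":[0,0,-0.035],"hand":0.4}]'>/dev/null; g
$C '[{"translation":[0,0,0],"turn":[0,0,-0.035],"hand":0.4},{"translation":[0,0,0],"turn":[0,0,-0.035],"hand":0.4}]'>/dev/null; g
$C '[{"translation":[0,0,0],"turn":[0,0,-0.035],"hand":0.4},{"translation":[0,0,0],"turn":[0,0,-0.035],"hand":0.4}]'>/dev/null; g
$C '[{"translation":[0,0,0],"turn":[0,0,-0.035],"hand":0.4},{"translation":[0,0,0],"turn":[0,0,-0.035],"hand":0.4}]'>/dev/null; g
$C '[{"translation":[0,0,0],"turn":[0,0,-0.035],"hand":0.4},{"translation":[0,0,0],"turn":[0,0,-0.07],"hand":0.4},{"translation":[0,0,0],"turn":[0,0,-0.105],"hand":0.4},{"translation":[0,0,0],"turn":[0,0,-0.14],"hand":0.4},{"translation":[0,0,0],"turn":[0,0,-0.175],"hand":0.4},{"translation":[0,0,0],"turn":[0,0,-0.21],"hand":0.4}]'>/dev/null; g
$C '[{"translation":[0,0,0],"turn":[0,0,-0.035],"hand":0.4},{"translation":[0,0,0],"turn":[0,0,-0.035],"hand":0.4}]'>/dev/null; g
$C '[{"translation":[0,0,0],"turn":[0,0,-0.035],"hand":0.4},{"translation":[0,0,0],"turn":[0,0,-0.035],"hand":0.4}]'>/dev/null; g
```

```text
t29.95 p[586.17 -30.61 206.38] yaw 167.44 q6 0.1672 e6 0.4928 Ft[ 1.7 -3.2 -5.9] Tz 0.022 gap 39.2 g 25.6
t30.20 p[586.19 -30.59 206.4 ] yaw 169.42 q6 0.1328 e6 -0.1470 Ft[ 1.9 -2.  -5.6] Tz 0.033 gap 39.3 g 25.6
t30.45 p[586.2  -30.6  206.39] yaw 171.42 q6 0.0978 e6 -0.1989 Ft[ 1.1 -3.5 -6. ] Tz 0.040 gap 39.2 g 25.6
t30.70 p[586.16 -30.68 206.37] yaw 173.41 q6 0.0630 e6 -0.3099 Ft[ 2.2 -3.6 -4.8] Tz -0.058 gap 39.2 g 25.6
t30.95 p[586.18 -30.66 206.39] yaw 175.42 q6 0.0280 e6 -0.2930 Ft[ 2.2 -2.5 -5.6] Tz -0.070 gap 38.8 g 25.6
t31.70 p[586.16 -30.65 206.39] yaw -172.50 q6 -0.1828 e6 0.4930 Ft[ 2.3 -2.  -5.4] Tz 0.067 gap 38.9 g 25.6
t31.95 p[586.18 -30.68 206.4 ] yaw -170.54 q6 -0.2172 e6 -0.1479 Ft[ 2.2 -2.5 -5.3] Tz 0.105 gap 39.4 g 25.6
t32.20 p[586.17 -30.69 206.37] yaw -168.53 q6 -0.2522 e6 -0.2012 Ft[ 3.2 -1.4 -4.7] Tz -0.000 gap 39.3 g 25.6
```

```bash
C="python3 -m crank"; g(){ python3 m.py; }
$C '[{"translation":[0,0,0],"turn":[0,0,0],"hand":0.4},{"translation":[0,0,0],"turn":[0,0,0],"hand":0.4}]'>/dev/null; g
$C '[{"translation":[0,0,0],"turn":[0,0,0],"hand":0.65},{"translation":[0,0,0],"turn":[0,0,0],"hand":0.65},{"translation":[0,0,0],"turn":[0,0,0],"hand":0.65}]'>/dev/null; g
```

```text
t32.45 p[586.17 -30.69 206.37] yaw -168.56 q6 -0.2517 e6 0.0169 Ft[ 3.3 -2.4 -6.4] Tz 0.016 gap 39.0 g 25.6
t32.83 p[586.29 -30.26 206.  ] yaw -168.62 q6 -0.2503 e6 -0.0086 Ft[-0.7 -0.1  0.1] Tz 0.002 gap 55.2 g 0.0
```

```bash
C="python3 -m crank"; g(){ python3 m.py; }
$C '[{"translation":[0,0,-0.02],"turn":[0,0,0],"hand":0.65},{"translation":[0,0,-0.07],"turn":[0,0,0],"hand":0.65},{"translation":[0.04,-0.01,-0.07],"turn":[0,0,0],"hand":0.3},{"translation":[0.0777,-0.0188,-0.07],"turn":[0,0,0],"hand":0},{"translation":[0.0777,-0.0188,-0.04],"turn":[0,0,0],"hand":0},{"translation":[0.0777,-0.0188,-0.018],"turn":[0,0,0],"hand":0},{"translation":[0.0777,-0.0188,-0.018],"turn":[0,0,0],"hand":0}]'>/dev/null; g
python3 -c '
from plant import read_camera;import cv2,numpy as np
s=read_camera("side")[100:180,265:385,::-1];cv2.imwrite("pics/press1.png",cv2.resize(s,(720,480)))'
```

```text
t33.70 p[512.93 -64.02 223.21] yaw -168.64 q6 -0.3225 e6 -0.0017 Ft[-0.3 -0.5 -1.3] Tz 0.023 gap 0.5 g 0.0
```

View pics/press1.png

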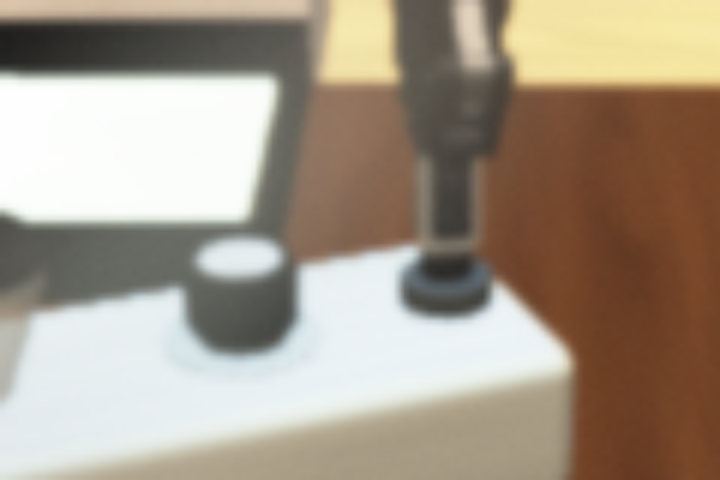

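The closed fingertips stand just above the button cap at about (449,250), centred over the collar (447,285). I'll press in small steps and watch the force.

```bash
C="python3 -m crank"; g(){ python3 m.py; }
$C '[{"translation":[-0.001,0,0.004],"turn":[0,0,0],"hand":0},{"translation":[-0.001,0,0.004],"turn":[0,0,0],"hand":0}]'>/dev/null; g
$C '[{"translation":[0,0,0.002],"turn":[0,0,0],"hand":0},{"translation":[0,0,0.002],"turn":[0,0,0],"hand":0}]'>/dev/null; g
$C '[{"translation":[0,0,0.002],"turn":[0,0,0],"hand":0},{"translation":[0,0,0.002],"turn":[0,0,0],"hand":0}]'>/dev/null; g
$C '[{"translation":[0,0,0.002],"turn":[0,0,0],"hand":0},{"translation":[0,0,0.002],"turn":[0,0,0],"hand":0}]'>/dev/null; g
```

```text
t34.00 p[515.56 -63.9  220.88] yaw -168.63 q6 -0.3218 e6 0.0039 Ft[-1.2 -0.1 -1.9] Tz 0.022 gap -0.2 g 0.7
t34.25 p[515.45 -63.91 218.72] yaw -168.64 q6 -0.3218 e6 0.0000 Ft[-3.1 -0.9 -3.2] Tz 0.018 gap 0.1 g 1.5
t34.50 p[515.37 -63.93 216.57] yaw -168.64 q6 -0.3218 e6 0.0002 Ft[-3.5  0.1 -4. ] Tz -0.075 gap -0.0 g 2.2
t34.75 p[515.4  -63.93 215.86] yaw -168.64 q6 -0.3218 e6 0.0004 Ft[ -0.4   1.1 -15.6] Tz 0.032 gap 0.0 g 8.0
```

```bash
C="python3 -m crank"; g(){ python3 m.py; }
$C '[{"translation":[0,0,0.001],"turn":[0,0,0],"hand":0},{"translation":[0,0,0.001],"turn":[0,0,0],"hand":0},{"translation":[0,0,0.001],"turn":[0,0,0],"hand":0}]'>/dev/null; g
$C '[{"translation":[0,0,-0.003],"turn":[0,0,0],"hand":0},{"translation":[0,0,-0.008],"turn":[0,0,0],"hand":0},{"translation":[0,0,-0.03],"turn":[0,0,0],"hand":0},{"translation":[0,0,-0.09],"turn":[0,0,0],"hand":0},{"translation":[0.06,0,-0.13],"turn":[0,0,0],"hand":0},{"translation":[0.12,0,-0.13],"turn":[0,0,0],"hand":0},{"translation":[0.16,0,-0.13],"turn":[0,0,0],"hand":0},{"translation":[0.16,0,-0.13],"turn":[0,0,0],"hand":0}]'>/dev/null; g
python3 -c '
from plant import read_camera;import cv2,numpy as np
s=read_camera("side")[:,:,::-1];t=read_camera("top")[:,:,::-1]
cv2.imwrite("pics/end.png",np.vstack([s[110:310,200:400],t[100:290,220:420]]).repeat(1,0))'
```

```text
t35.12 p[515.47 -63.94 215.72] yaw -168.64 q6 -0.3218 e6 0.0006 Ft[  1.    1.6 -22.2] Tz 0.054 gap 0.1 g 11.7
t36.12 p[354.58 -95.51 343.62] yaw -168.74 q6 -0.4594 e6 -0.3171 Ft[-1.1  0.  -0. ] Tz 0.019 gap 0.0 g 0.0
```

View pics/end.png

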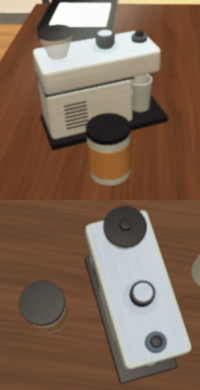

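The final view shows the button back up (side crop (139,36), top crop (156,342)), and the knob, cup and tin where they were. The arm is clear, so I'm handing in.

```bash
python3 -c '
from plant import ctrl; print(ctrl.finish_job())'
```

```text
the job is handed in; nothing more can be done
None
```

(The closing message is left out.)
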